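Clip the round-headed cheek to its upright

ROBOT

A 6-joint arm with a two-finger parallel gripper is mounted at the origin on the work surface. World frame = base frame: x ahead of the robot, y to its left, z up, the work surface at z = 0. Lengths are in m, angles in degrees, forces in N, time in s.
With the tool pointing down it reaches from about 0.35 to 0.875 m from the base axis. Payload 4.2 kg.
Tool frame: the origin (TCP) lies at the very end of the fingers, on their centre line; the grasp point (between the pads) lies 19 mm behind it; z points along the fingers, y is the line along which they close (so a half turn about z gives the same grasp; the last joint's range is limited). The gripper opens to 87 mm and grips with 3 to 60 N. Pads are 19 mm wide; open, the fingers measure 117 mm over their backs; the gripper's body (75 mm by 190 mm) begins 51 mm behind the grasp point.
Start: joints at [88.499, 22.042, 0.453, 0, -68.411, -14.817], TCP at [0.176, 0.6, 0.223] pointing down, gripper open.
Joint ranges: [-179.83, 179.83], [-69.29, 118.12], [-61.27, 80.66], [-181.25, 117.63], [-171.15, -9.14], [-177.46, 177.46]. Speed limits (degrees/s): [159.86, 159.86, 180, 180, 180, 180].

INTERFACE

Orientations are given as a 3x3 rotation matrix whose columns are the frame's x, y, z axes.
In Python, from station import r gives the robot as it stands.
- The arm moves only by the tool jog_arm, never from a script. Its argument "plan" is text: rows parted by semicolons, each of 7 numbers parted by spaces: the shift along the tool's x, y, z normalised to -1 to 1, where 1 is 0.025 m, then the turn, a rotation vector about the tool's x, y, z normalised to -1 to 1, where 1 is 8 degrees, then the closure, from -1 (fully open) to 1 (shut). A call has exactly 10 rows; each row shifts and turns the commanded pose from where the row before left it, along the tool's axes as they then stand; what a row does not reach is not made up. A row lasts 1/10 s, in which the tool goes at most 50 mm and 8.59 degrees, less where a joint would pass 70% of its speed; a pose out of reach is approached as far as the arm can. A call with a number of a shift or a turn outside -1 to 1 is refused whole. A call with a gripper value outside its range is refused whole. The fingers move at their own pace and stop on an object; the grip force is fixed at half the most. Time passes only in rows, so rows that do not move let the fingers close, or fill a call up. It gives the time, the measured TCP pose, the force, the opening and the grip force at its end, in the units of the state.
- r.sense(): the state, without advancing time (a new reading comes with each control period).
- r.capture(name): name is "scene" or "top" or "wrist"; returns (picture, depth): 400x640x3 uint8, red, green, blue; 400x640 float32, m along the optical axis (not along the pixel's ray), 0 where there is no reading.
- r.get_calibration(name): a dict with "mtx" (3x3 intrinsics, pixels), "distortion" ([k1, k2, p1, p2, k3] as OpenCV has them; the pictures are not rectified), "extrinsics" (4x4, takes a point from camera to world coordinates). Camera axes: x right, y up, looking along -z (the intrinsics and any distortion apply to the point x, -y, -z); pixel columns grow to the right and rows downward; lengths in m; the calibration is good to about 2 mm. A picture is of the moment at which its call begins: read the wrist's pose just before it. get_calibration takes no time and is no camera call; for the wrist camera it gives the pose at the moment of the call.
- r.finish_job(): hands the job in; it is judged then, once.
The state is a dict: "time_s": time; "joints": joint angles; "joint_velocities": joint speeds; "effort": joint torques, N m; "tcp_pos": TCP position; "ee_rot": TCP orientation; "wrist_force": force on the tool from outside, world axes, zero at the start; "moment": the same for the moment, N m; "gripper_width": opening from 0.0 (shut) to 1.0 (fully open); "gripper_force": force on a finger pad.
Only numpy, scipy, OpenCV 4.12 (cv2) and the standard library are available. Lean on these libraries where they do the work, as an engineer would, in place of code of your own. Each camera call takes 0.05 s, during which the arm holds its last target. There are 200 camera calls.

TASK

Stand the round-headed cheek on the wooden stand's base, flat against the upright's face on the wider side of the base and centred on it, and let go of it. Then take the spring clamp off its rack by squeezing its handles and clip it from above over the middle of the upright and cheek together, well down, so that it holds the cheek tight against the upright. Leave the other things on the bench where they are.

Things in the scene. Friction and masses are not known exactly. Their poses are not given: they have to be found in the camera images.
- cheek: round-headed wooden cheek, a loose board standing on edge: 14 mm thick (its x), 64 mm wide (its y) up to 42 mm height, then a half-round head of 18 mm radius in the middle, 60 mm tall in all, dark bore in the head; 45 g. Origin at centre of underside, z up; either face may go against the upright. Take it by its 64 mm width: the upright is narrower, so the fingers pass on both sides of it
- stand: fixed wooden stand: base 130 (x) x 120 (y) x 12 mm with one upright 14 mm thick (x 20 to 34 mm), 44 mm wide (y -22 to 22 mm), rising 60 mm above the base (top 72 mm above the bench). Origin at centre of the base's underside, z up; the wider side of the base is its -x side
- seat (a point): point on the stand, axes as the stand: foot of the upright's -x face, mid-width, on the base's top. The cheek's place: its origin 7 mm to -x of this point, cheek y along stand y
- clamp: loose black spring clamp, 22 mm wide (its y), 0.12 kg, parked astride the rack, jaws down, handles up. Origin on its pivot, z up along the handles; it opens along its x. The pivot's coil, 10 mm radius, is the throat that rests on the clipped edge
- handles (a point): point midway between the clamp's two flat handles, 45 mm above the pivot, axes as the clamp. Handles rise 66 mm above the pivot, 64 mm over their outsides at the top as parked; squeezed along x (about 15 N) they stop upright and parallel, 28 mm over their outsides
- jaws (a point): point midway between the clamp's rubber jaw pads, 46 mm below the pivot. Pads 20 mm apart as parked, 44 mm when squeezed (arms then 70 mm over the outsides), 17 mm if shut on nothing. Jaws reach 51 mm below the pivot, 45 mm when squeezed
- rack: fixed clamp rack: foot 90 (x) x 170 (y) x 12 mm with an upright strip 20 mm thick (x), 150 mm long (y), top 66 mm above the bench. Origin at centre of underside; the clamp straddles the strip, clamp x along rack x
- square_cheek: the other cheek: same board, 14 x 64 x 60 mm, plain square top; origin at centre of underside; leave it
- bowl: wooden bowl, 124 mm across, 55 mm high; origin at centre of underside; leave it
- small_bowl: small wooden bowl, 72 mm across, 30 mm high; origin at centre of underside; leave it
- bottle: clear water bottle, 64 mm across, 200 mm tall; origin at centre of underside; leave it
- gouge: turning gouge lying flat, 240 mm long, about 30 mm high, along its x; leave it
- mallet: wooden mallet lying down, head 64 mm across and 90 mm long (x 0 to 90 mm), handle 170 mm long (x -170 to 0); leave it
- blank: round wooden blank, 56 mm across, 35 mm high; origin at centre of underside; leave it
Things that resemble listed ones, but are neither listed nor needed, are in the scene too. Of the things shaped like the clamp, the black one is meant.

How it is judged (in metres and radians):
On the way:
1. the cheek stands on the base against the upright (within 10 mm of its face, 9 mm of centre) and is let go (x of cheek in the frame of seat between -0.017 and -0.0045 m and y of cheek in the frame of seat between -0.009 and 0.009 m and z of cheek in the frame of seat below 0.004 m and angle between cheek's own z axis and vertical below 0.1 rad and angle between the y axis of cheek and the y axis of stand, either way round below 0.1 rad and contact force between the fingers and cheek below 0.05 N), for 0.2 s.
At the end, for the whole second after the job is handed in: Cheek upright and square (0.1 rad) on the base, within 9 mm of the upright's middle and 3.5 mm of its face. Clamp astride both, upright and square (0.3 rad), within 15 mm of the middle, pivot under 88 mm above the base, pressing cheek and upright over 3 N each; at rest, released (x of cheek in the frame of seat between -0.0105 and -0.0045 m and y of cheek in the frame of seat between -0.009 and 0.009 m and z of cheek in the frame of seat below 0.004 m and angle between cheek's own z axis and vertical below 0.1 rad and angle between the y axis of cheek and the y axis of stand, either way round below 0.1 rad and x of clamp in the frame of seat between -0.013 and 0.013 m and y of clamp in the frame of seat between -0.015 and 0.015 m and z of clamp in the frame of seat below 0.088 m and angle between clamp's own z axis and vertical below 0.3 rad and angle between the x axis of clamp and the x axis of stand, either way round below 0.3 rad and contact force between clamp and cheek above 3 N and contact force between clamp and stand above 3 N and linear speed of each of clamp, cheek below 0.02 m/s); the robot touches nothing.
It fails at once if another thing on the bench is moved more than 40 mm (distance of any of square_cheek, bowl, small_bowl, bottle, gouge, mallet, blank from where it was at the start of the episode above 0.04 m).
It also fails if it takes over 54 s, if anything falls off the work surface, if the arm or the gripper's body presses on something with over 40 N, if the wrist force passes 120 N, or if a joint passes its speed limit or range.

## Working session

There is one attempt and no reset: what is moved stays moved. The work goes in short steps, Python scripts to look and compute and a tool call to move; the robot and the scene stay as the last step left them, time stands still between calls to the robot, and variables do not carry over. Pictures are saved under pics/ and viewed, at most 10 in all, crops included, and the job is handed in when it is done.

Besides the shell and the picture viewer there is one more tool, called as name(argument=value, ...) on one line, values as JSON. jog_arm: Moves the arm, as the interface text tells. Scaled input: -1 to 1 covers 0.025 m each way for a shift and 8 degrees each way for a turn. Its arguments: {"type":"object","properties":{"plan":{"type":"string"}},"required":["plan"]}

```bash
mkdir -p pics; cat > h.py <<'E'
import numpy as np, cv2
from station import r
def cloud(n):
    c=r.get_calibration(n); p,d=r.capture(n)
    return p,d,c
def world(c,d,uv):
    uv=np.array(uv,float).reshape(-1,2)
    n=cv2.undistortPoints(uv.reshape(-1,1,2),np.array(c["mtx"]),np.array(c["distortion"])).reshape(-1,2)
    z=np.array([d[int(v),int(u)] for u,v in uv])
    P=np.c_[n[:,0]*z,-n[:,1]*z,-z,np.ones(len(z))]
    return (P@np.array(c["extrinsics"]).T)[:,:3]
def full(c,d):
    v,u=np.mgrid[:400,:640]
    return world(c,d,np.c_[u.ravel(),v.ravel()]).reshape(400,640,3)
def save(n,p): cv2.imwrite("pics/"+n+".png",p[:,:,::-1])
E
python3 - <<'E'
from h import *
s=r.sense();print(s)
for n in("scene","top"):
    p,d,c=cloud(n); save(n,p); np.savez(n,p=p,d=d,X=full(c,d)); print(n,np.round(c["extrinsics"],3))
E
```

```text
{'time_s': 0.0, 'joints': array([ 8.85007395e+01,  2.20917608e+01,  3.79765173e-01, -2.82165047e-02,
       -6.84120465e+01, -1.48154694e+01]), 'joint_velocities': array([ 0.01698396, -0.0410578 , -0.03654278, -0.01414875,  0.04138866,
        0.06786632]), 'effort': array([-2.18275761e-05, -3.90667284e+01,  1.87403458e+01,  4.21985418e+00,
        1.10692679e-02, -1.84278856e-04]), 'tcp_pos': array([0.17539856, 0.59925271, 0.22145099]), 'ee_rot': array([[ 9.59682079e-01, -2.81087251e-01, -5.14411728e-04],
       [-2.81087700e-01, -9.59679672e-01, -2.15217733e-03],
       [ 1.11279131e-04,  2.21000082e-03, -9.99997552e-01]]), 'wrist_force': array([ 0.3025788 , -0.91737366, -0.07720179]), 'moment': array([ 0.00216673, -0.02543224,  0.01284631]), 'gripper_force': 0.0, 'gripper_width': 0.9965813779920129}
scene [[-0.781 -0.475  0.406  1.076]
 [ 0.625 -0.59   0.511  0.573]
 [-0.003  0.653  0.757  1.005]
 [ 0.     0.     0.     1.   ]]
top [[ 2.000e-03  9.970e-01 -7.200e-02  4.680e-01]
 [-1.000e+00  1.000e-03 -1.200e-02 -4.600e-02]
 [-1.200e-02  7.200e-02  9.970e-01  1.426e+00]
 [ 0.000e+00  0.000e+00  0.000e+00  1.000e+00]]
```

View pics/top.png

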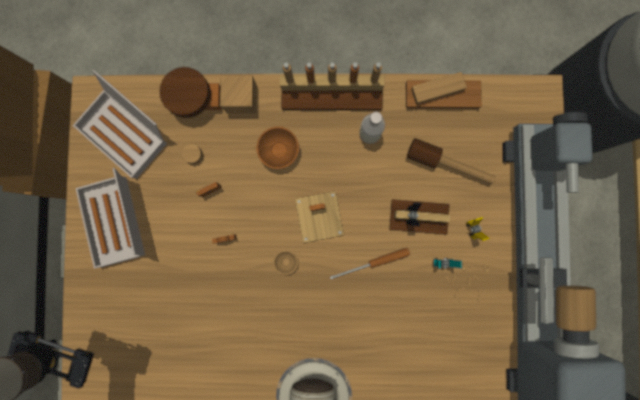

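View pics/scene.png

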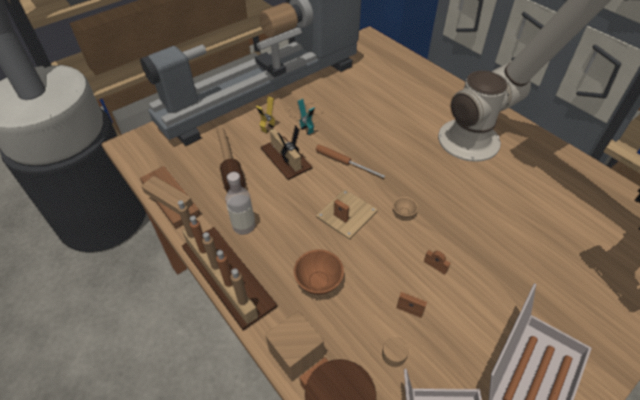

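The top view shows the boards at (209,189) and (225,239), the stand at (320,217) and the black clamp on its rack at (419,217). The scene view shows the boards at (411,303) and (437,260). I'll enlarge these.

```bash
python3 - <<'E'
from h import *
S=np.load("scene.npz");T=np.load("top.npz")
def cr(p,u,v,w,h): return cv2.resize(p[v:v+h,u:u+w],(400,300),interpolation=cv2.INTER_CUBIC)
s,t=S["p"],T["p"]
save("crops",np.vstack([np.hstack([cr(s,385,240,80,60+20)if 0 else cr(s,380,240,104,78),cr(t,190,175,80,60+20-20)]),
 np.hstack([cr(t,280,187,80,60),cr(t,380,187,80,60)])]))
X=T["X"]
for nm,uv in dict(A=(209,189),B=(225,239),stand=(320,217),rack=(419,217)).items(): print(nm,np.round(X[uv[1],uv[0]],3))
E
```

```text
A [0.593 0.297 0.059]
B [0.452 0.249 0.056]
stand [ 0.468 -0.046  1.426]
rack [ 0.514 -0.295  0.069]
```

View pics/crops.png

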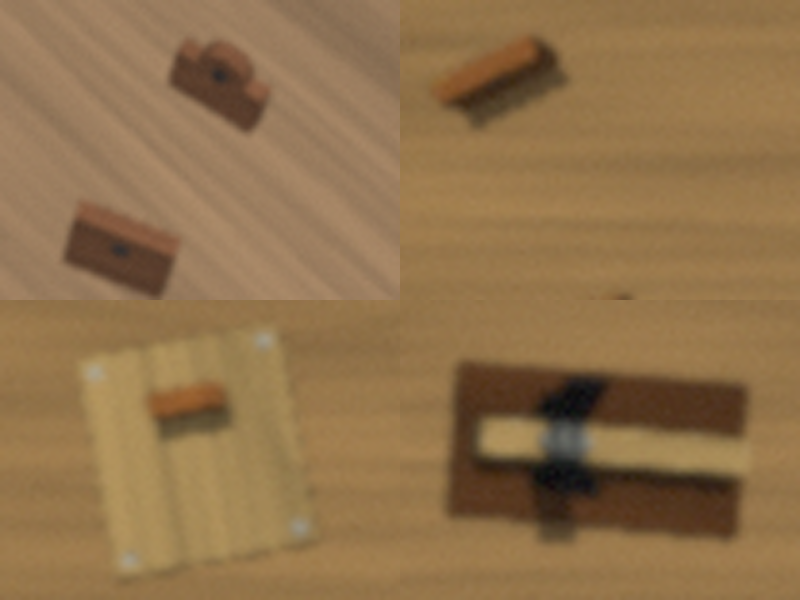

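The round-headed cheek is the board nearer the robot (B in the top view, (225,239)). The wide side of the stand's base faces the robot. Next I'll get coarse poses from the depth data.

```bash
cat >> h.py <<'E'
def rect(X,ctr,rad,z0,z1):
    P=X.reshape(-1,3); P=P[np.isfinite(P).all(1)]
    m=(np.hypot(P[:,0]-ctr[0],P[:,1]-ctr[1])<rad)&(P[:,2]>z0)&(P[:,2]<z1)
    Q=P[m]
    (cx,cy),(w,h),a=cv2.minAreaRect((Q[:,:2]*1000).astype(np.float32))
    if w<h: a+=90; w,h=h,w
    return len(Q),np.round([cx,cy,w,h,(a+90)%180-90],1),np.round(Q[:,2].mean()*1000,1)  # a: angle of long side
E
python3 - <<'E'
from h import *
X=np.load("top.npz")["X"]
print("cheek",rect(X,(.452,.249),.05,.03,.07))
print("cheek head",rect(X,(.452,.249),.05,.048,.07))
i=np.array([X[v,u] for u,v in [(317,208),(320,225),(305,230)]]);print(i)
print("stand up",rect(X,(.53,-.01),.1,.05,.09))
print("stand base",rect(X,(.51,-.01),.12,.008,.018))
print("strip",rect(X,(.514,-.295),.13,.055,.072))
print("clamp",rect(X,(.514,-.295),.13,.085,.2))
c=r.get_calibration("wrist");s=r.sense()
E=c["extrinsics"];R=s["ee_rot"];print(R.T@E[:3,:3],R.T@(E[:3,3]-s["tcp_pos"]),c["mtx"],c["distortion"])
E
```

```text
cheek (119, array([452.1, 258.5,  64.7,  14.2, -78.6]), np.float64(48.9))
cheek head (60, array([452.4, 257.2,  35.2,  14.2, -79.4]), np.float64(56.6))
[[ 0.53889499 -0.01023136  0.06913885]
 [ 0.49258745 -0.01750571  0.0078982 ]
 [ 0.47792337  0.02589917  0.01196243]]
stand up (85, array([543.1, -10.4,  44.1,  14.7, -79.6]), np.float64(71.1))
stand base (1528, array([507. ,  -1.3, 190.3, 182.1, -16.6]), np.float64(12.2))
strip (340, array([ 524.1, -304. ,  150.1,   53.3,  -85.6]), np.float64(65.4))
clamp (161, array([ 468.8, -294. ,  174.2,   46.1,   20.7]), np.float64(113.0))
[[-7.92211384e-04  9.57851597e-01  2.87262406e-01]
 [ 9.99999649e-01  8.37453456e-04 -3.46200025e-05]
 [-2.73729719e-04  2.87262278e-01 -9.57851924e-01]] [ 0.07903196 -0.00087701 -0.16280695] [[332.52840612   0.         320.48819703]
 [  0.         332.52840612 203.74379884]
 [  0.           0.           1.        ]] [0.02046964 0.         0.         0.         0.        ]
```

jog_arm(plan="0.96 0.66 0 0 0 0 -1;0.96 0.66 0 0 0 0 -1;0.96 0.66 0 0 0 0 -1;0.96 0.66 0 0 0 0 -1;0.96 0.66 0 0 0 0 -1;0.96 0.66 0 0 0 0 -1;0.96 0.66 0 0 0 0 -1;0.96 0.66 0 0 0 0 -1;0.96 0.66 0 0 0 0 -1;0.96 0.66 0 0 0 0 -1")

```text
time_s: 1.1
tcp_pos: [0.3599, 0.3728, 0.2222]
ee_rot: [[0.96, -0.281, -0.001], [-0.281, -0.96, -0.001], [-0.0, 0.001, -1.0]]
wrist_force: [0.2, -0.3, 0.9]
gripper_width: 1.0
gripper_force: 0.0
```

jog_arm(plan="0.96 0.66 0 0 0 0 -1;0.96 0.66 0 0 0 0 -1;0.96 0.66 0 0 0 0 -1;0.96 0.66 0 0 0 0 -1;0.96 0.66 0 0 0 0 -1;0 0 0.5 0 0 -0.87 -1;0 0 0.5 0 0 -0.87 -1;0 0 0.5 0 0 -0.87 -1;0 0 0.5 0 0 -0.87 -1;0 0 0 0 0 0 -1")

```text
time_s: 2.1
tcp_pos: [0.4503, 0.2601, 0.1705]
ee_rot: [[0.98, 0.199, -0.004], [0.199, -0.98, -0.003], [-0.004, 0.002, -1.0]]
wrist_force: [-0.1, -0.4, -0.5]
gripper_width: 0.999
gripper_force: 0.0
```

```bash
cat >> h.py <<'E'
def to(x,y,yaw,z=None):
    "shift in tool units (tool down) and turn to bring TCP to x,y mm with tool x axis at yaw deg"
    s=r.sense();R=s["ee_rot"];t=s["tcp_pos"]
    d=np.array([x/1000,y/1000,t[2] if z is None else z/1000])-t
    a=np.degrees(np.arctan2(R[1,0],R[0,0]))
    print("t",s["time_s"],"tcp",np.round(t*1000,1),"yaw %.1f"%a,"tilt",np.round(R[:2,2],4),"units",np.round(R.T@d/.025,2),"turn z",round(-(yaw-a)/8,2),"w",round(s["gripper_width"]*87,1),"F",np.round(s["wrist_force"],1),round(s["gripper_force"],1))
E
python3 - <<'E'
from h import *
to(452.1,258.5,11.4)
p,d,c=cloud("wrist");save("w1",p);X=full(c,d)
np.savez("w1",p=p,X=X)
print("cheek",rect(X,(.452,.2585),.05,.025,.07))
print("shoulder",rect(X,(.452,.2585),.05,.035,.046))
print("head",rect(X,(.452,.2585),.05,.048,.07))
E
```

```text
t 2.1 tcp [450.3 260.1 170.5] yaw 11.5 tilt [-0.0038 -0.0031] units [ 0.06  0.08 -0.  ] turn z 0.01 w 86.9 F [-0.1 -0.4 -0.5] 0.0
cheek (1529, array([453.2, 260.7,  63.8,  14.8, -78. ]), np.float64(47.7))
shoulder (649, array([453.4, 260.7,  63.9,  14.5, -78.6]), np.float64(41.9))
head (704, array([453. , 260.6,  33.9,  14.5, -78.3]), np.float64(56.8))
```

View pics/w1.png

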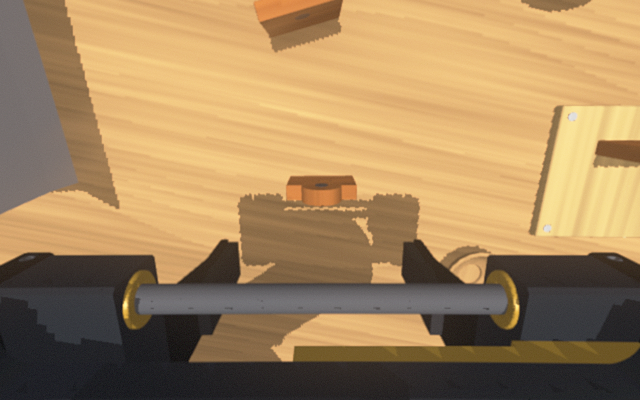

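The wrist view shows the round-headed cheek at (321,190) between the open fingers, square to them. I'll descend and grip.

jog_arm(plan="0.14 0 1 0 0 0 -1;0 0 1 0 0 0 -1;0 0 1 0 0 0 -1;0 0 1 0 0 0 -1;0 0 1 0 0 0 -1;0 0 0.8 0 0 0 -1;0 0 0.4 0 0 0 -1;0 0 0 0 0 0 1;0 0 0 0 0 0 1;0 0 0 0 0 0 1")

```text
time_s: 3.15
tcp_pos: [0.4557, 0.2626, 0.0188]
ee_rot: [[0.98, 0.2, 0.002], [0.2, -0.98, 0.002], [0.002, -0.001, -1.0]]
wrist_force: [-0.2, -0.6, -0.3]
gripper_width: 0.808
gripper_force: 0.0
```

jog_arm(plan="0 0 0 0 0 0 1;0 0 0 0 0 0 1;0 0 0 0 0 0 1;0 0 -0.5 0 0 0 1;0 0 -1 0 0 0 1;0 0 -1 0 0 0 1;0 0 -1 0 0 0 1;0 0 -1 0 0 0 1;0 0 -1 0 0 0 1;0 0 0 0 0 0 1")

```text
time_s: 4.15
tcp_pos: [0.4567, 0.2633, 0.1594]
ee_rot: [[0.98, 0.2, 0.006], [0.2, -0.98, 0.006], [0.008, -0.004, -1.0]]
wrist_force: [0.6, 0.9, -0.0]
gripper_width: 0.736
gripper_force: 30.0
```

```bash
python3 - <<'E'
from h import *
to(485,-22,10.4)
p,d,c=cloud("wrist");X=full(c,d)
print("cheek in hand",rect(X,r.sense()["tcp_pos"][:2],.05,.13,.2))
print("stand up",rect(X,(.543,-.010),.05,.05,.09))
E
```

```text
t 4.15 tcp [456.7 263.3 159.4] yaw 11.6 tilt [0.0065 0.0057] units [-1.18 11.41 -0.06] turn z 0.14 w 64.0 F [ 0.6  0.9 -0. ] 30.0
cheek in hand (7881, array([457.1, 264.3,  88.5,  23.8, -78.6]), np.float64(174.2))
stand up (0, array([0., 0., 0., 0., 0.]), np.float64(nan))h.py:22: RuntimeWarning: Mean of empty slice.
  return len(Q),np.round([cx,cy,w,h,(a+90)%180-90],1),np.round(Q[:,2].mean()*1000,1)  # a: angle of long side
  ret = ret.dtype.type(ret / rcount)
```

jog_arm(plan="-0.12 1 0 0 0 0 1;-0.12 1 0 0 0 0 1;-0.12 1 0 0 0 0 1;-0.12 1 0 0 0 0 1;-0.12 1 0 0 0 0 1;-0.12 1 0 0 0 0 1;-0.12 1 0 0 0 0 1;-0.12 1 0 0 0 0 1;-0.12 1 0 0 0 0 1;-0.12 1 0 0 0 0 1")

```text
time_s: 5.2
tcp_pos: [0.4744, 0.0096, 0.154]
ee_rot: [[0.98, 0.2, -0.003], [0.2, -0.98, -0.0], [-0.003, -0.0, -1.0]]
wrist_force: [0.3, -0.2, -0.3]
gripper_width: 0.729
gripper_force: 30.0
```

jog_arm(plan="0 1 0 0 0 0 1;0 0.4 0 0 0 0 1;0 0 0 0 0 0.14 1;0 0 0 0 0 0 1;0 0 0 0 0 0 1;0 0 0 0 0 0 1;0 0 0 0 0 0 1;0 0 0 0 0 0 1;0 0 0 0 0 0 1;0 0 0 0 0 0 1")

```text
time_s: 6.2
tcp_pos: [0.4825, -0.0233, 0.1551]
ee_rot: [[0.984, 0.181, 0.0], [0.181, -0.984, 0.0], [0.0, -0.0, -1.0]]
wrist_force: [-0.6, -0.1, -1.2]
gripper_width: 0.731
gripper_force: 30.0
```

```bash
python3 - <<'E'
from h import *
to(485,-22,10.4)
p,d,c=cloud("wrist");X=full(c,d);save("w2",p);np.savez("w2",X=X,p=p)
t=r.sense()["tcp_pos"]
for z0,z1 in((.05,.09),(.065,.09)):print("stand up",rect(X,(.543,-.010),.04,z0,z1))
print("hand head",rect(X,t[:2],.03,t[2]+.025,t[2]+.055), t[2])
E
```

```text
t 6.2 tcp [482.5 -23.3 155.1] yaw 10.4 tilt [0.0001 0.    ] units [ 0.11 -0.03  0.  ] turn z 0.0 w 63.6 F [-0.6 -0.1 -1.2] 30.0
stand up (1251, array([544.1,  -7.9,  43.6,  14.3, -79.4]), np.float64(72.0))
stand up (1215, array([544. ,  -7.9,  43.6,  14. , -79.1]), np.float64(72.4))
hand head (1144, array([479.9, -23.9,  54. ,  15.9, -80.2]), np.float64(188.8)) 0.15507124797495825
```

View pics/w2.png

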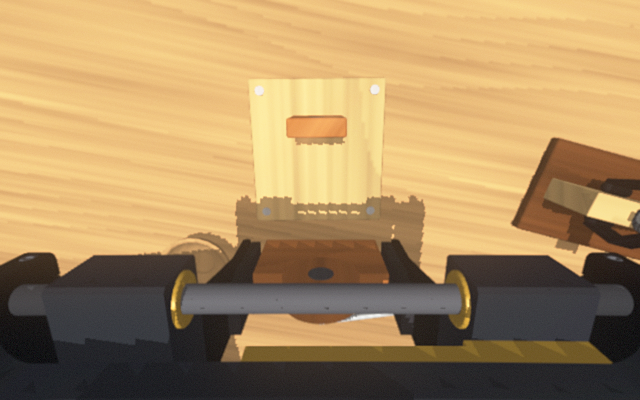

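The upright is at (317,127), with the cheek held square at (320,265). I'll check the cheek's face position and compute the approach.

```bash
python3 - <<'E'
from h import *
Z=np.load("w2.npz")["X"];s=r.sense()
Q=(Z[248:264,285:355].reshape(-1,3)-s["tcp_pos"])@s["ee_rot"]
print(np.round(np.percentile(Q,[5,50,95],axis=0)*1000,1))
E1=(Z[250:262,245:400].reshape(-1,3)-s["tcp_pos"])@s["ee_rot"]
m=abs(E1[:,0]-np.median(Q[:,0]))<.004; print(np.round(np.percentile(E1[m,1],[1,99])*1000,1))
to(529.1,-10.7,10.5,35)
E
```

```text
[[  3.6 -17.7 -13.5]
 [  4.1  -1.1  -5.1]
 [  4.5  14.9   3.9]]
[-32.7  31.1]
t 6.25 tcp [482.5 -23.4 155.1] yaw 10.4 tilt [0.0001 0.    ] units [ 1.92 -0.16  4.8 ] turn z -0.01 w 63.6 F [ 0.1  0.  -1.5] 30.0
```

jog_arm(plan="0.96 -0.08 0 0 0 0 1;0.96 -0.08 0 0 0 0 1;0 0 0.8 0 0 0 1;0 0 0.8 0 0 0 1;0 0 0.8 0 0 0 1;0 0 0.8 0 0 0 1;0 0 0.8 0 0 0 1;0 0 0.6 0 0 0 1;0 0 0 0 0 0 1;0 0 0 0 0 0 1")

```text
time_s: 7.25
tcp_pos: [0.5293, -0.0109, 0.0402]
ee_rot: [[0.984, 0.181, 0.0], [0.181, -0.984, -0.0], [-0.0, 0.0, -1.0]]
wrist_force: [0.7, 0.1, -0.9]
gripper_width: 0.737
gripper_force: 30.0
```

```bash
python3 - <<'E'
from h import *
to(533.1,-10,10.5,31)
E
```

```text
t 7.25 tcp [529.3 -10.9  40.2] yaw 10.4 tilt [ 0.     -0.0003] units [ 0.16 -0.01  0.37] turn z -0.01 w 64.1 F [ 0.7  0.1 -0.9] 30.0
```

jog_arm(plan="0 0 0.25 0 0 0 1;0 0 0.1 0 0 0 1;0 0 0 0 0 0 1;0.06 0 0 0 0 0 1;0.06 0 0 0 0 0 1;0.04 0 0 0 0 0 1;0 0 0 0 0 0 1;0 0 0 0 0 0 1;0 0 0 0 0 0 1;0 0 0 0 0 0 1")

```text
time_s: 8.25
tcp_pos: [0.5329, -0.0101, 0.0313]
ee_rot: [[0.984, 0.181, 0.0], [0.181, -0.984, 0.0], [0.0, -0.0, -1.0]]
wrist_force: [-0.6, 0.4, -0.7]
gripper_width: 0.733
gripper_force: 30.0
```

```bash
python3 - <<'E'
from h import *
to(533.1,-10,10.5,31)
E
```

```text
t 8.25 tcp [532.9 -10.1  31.3] yaw 10.4 tilt [0.0001 0.    ] units [ 0.01 -0.    0.01] turn z -0.01 w 63.8 F [-0.6  0.4 -0.7] 30.0
```

jog_arm(plan="0.04 0 0 0 0 0 1;0 0 0.03 0 0 0 1;0 0 0 0 0 0 1;0 0 0 0 0 0 -1;0 0 0 0 0 0 -1;0 0 0 0 0 0 -1;0 0 0 0 0 0 -1;0 0 0 0 0 0 -1;0 0 0 0 0 0 -1;0 0 0 0 0 0 -1")

```text
time_s: 9.25
tcp_pos: [0.534, -0.0099, 0.0305]
ee_rot: [[0.984, 0.181, 0.0], [0.181, -0.984, 0.0], [0.0, 0.0, -1.0]]
wrist_force: [-0.2, -0.2, 0.2]
gripper_width: 0.995
gripper_force: 0.0
```

jog_arm(plan="0 0 -0.4 0 0 0 -1;0 0 -0.8 0 0 0 -1;0 0 -1 0 0 0 -1;0 0 -1 0 0 0 -1;0 0 -1 0 0 0 -1;0 0 -1 0 0 0 -1;0 0 -1 0 0 0 -1;0 0 -1 0 0 0 -1;-0.3 0 0 0 0 0 -1;-0.2 0 0 0 0 0 -1")

```text
time_s: 10.25
tcp_pos: [0.521, -0.0122, 0.2114]
ee_rot: [[0.984, 0.18, 0.001], [0.18, -0.984, 0.001], [0.001, -0.001, -1.0]]
wrist_force: [-0.6, 0.5, -0.4]
gripper_width: 1.003
gripper_force: 0.0
```

```bash
python3 - <<'E'
from h import *
to(533.1,-10,10.5,31)
p,d,c=cloud("wrist");X=full(c,d);save("w3",p)
print("both",rect(X,(.538,-.01),.05,.05,.09))
print("upright",rect(X,(.544,-.01),.03,.07,.09))
P=X.reshape(-1,3);a=np.radians(10.5);B=np.array([[np.cos(a),np.sin(a)],[-np.sin(a),np.cos(a)]])
L=(P[:,:2]-[.537,-.0092])@B.T   # frame approx at seat
for lo,hi in((.066,.08),(.05,.06)):
    m=(abs(L[:,0])<.04)&(abs(L[:,1])<.045)&(P[:,2]>lo)&(P[:,2]<hi);print(lo,m.sum(),np.round(np.percentile(L[m],[1,5,50,95,99],axis=0)*1000,1).tolist())
for y0 in(-20,-10,0,10,20):
  row=[]
  for x0 in range(-20,18,2):
    m=(abs(L[:,0]*1000-x0)<1)&(abs(L[:,1]*1000-y0)<4)&(P[:,2]>.005)
    row.append(round(P[m,2].max()*1000) if m.any() else -1)
  print(y0,row)
E
```

```text
t 10.25 tcp [521.  -12.2 211.4] yaw 10.4 tilt [0.0012 0.0009] units [0.48 0.01 7.21] turn z -0.01 w 87.3 F [-0.6  0.5 -0.4] 0.0
both (1760, array([537.2,  -8.8,  63.2,  28.8, -79.1]), np.float64(66.8))
upright (1027, array([537.2,  -9.3,  43.5,  28.6, -79. ]), np.float64(72.3))
0.066 1175 [[-13.7, -21.6], [-12.2, -18.9], [3.5, 0.3], [13.6, 18.6], [14.2, 21.3]]
0.05 448 [[-13.4, -31.2], [-13.0, -30.1], [-6.1, 0.7], [14.2, 30.7], [14.5, 31.8]]
-20 [-1, -1, -1, 62, 62, 62, 62, 62, 58, 58, -1, 74, 74, 311, 323, 325, 320, 301, 301]
-10 [-1, -1, -1, 71, 71, 73, 72, 72, 71, 71, 72, 74, 74, 312, 324, 325, 324, 302, 301]
0 [-1, -1, -1, 73, 74, 73, 74, 74, 74, 74, 73, 73, 75, 311, 324, 325, 324, 301, 301]
10 [-1, -1, -1, 72, 72, 71, 71, 72, 73, 72, 74, 74, 74, 308, 324, 325, 324, 301, 301]
20 [-1, -1, -1, 63, 64, 64, 62, 64, 64, 64, 74, 74, 73, 74, 324, 325, 325, 301, 301]
```

View pics/w3.png

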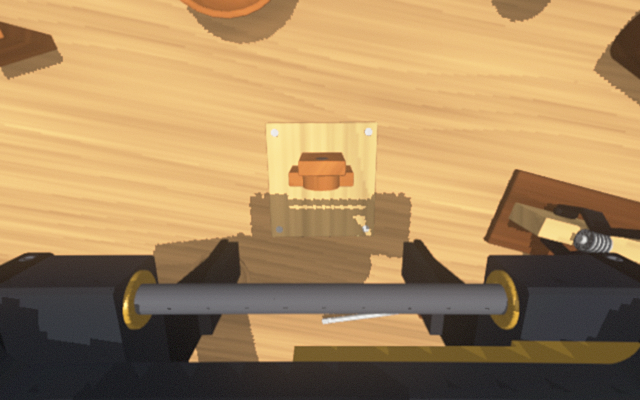

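Cheek and upright together measure 28.7 mm thick, centred at (537,-9) mm with yaw about 10.8°, so the cheek stands released with nearly no gap. Next is locating the clamp.

```bash
python3 - <<'E'
from h import *
print(np.round(r.sense()["joints"],1))
T=np.load("top.npz");X=T["X"];P=X.reshape(-1,3);C=T["p"].reshape(-1,3).astype(int)
m=(abs(P[:,0]-.515)<.07)&(abs(P[:,1]+.3)<.11)
print("strip",rect(P[m&(abs(P[:,2]-.066)<.005)&(C.sum(1)>300)],(.515,-.3),.12,0,1))
print("foot",rect(P[m&(abs(P[:,2]-.012)<.005)],(.515,-.3),.12,0,1))
h=P[m&(P[:,2]>.09)&(P[:,2]<.16)]
print("handles",len(h),np.round(h.min(0),3),np.round(h.max(0),3),np.round(h.mean(0),3))
for u in range(405,425,2): print(u,[int(z) for z in X[200:236:2,u,2]*1000])
E
```

```text
[ 16.5  12.4 -15.2  -0.  -62.5  83.9]
strip (278, array([ 517.8, -305.3,  149.6,   19.2,   85.1]), np.float64(65.8))
foot (1080, array([ 522.9, -315.7,  186.6,  121.2,   85.1]), np.float64(11.9))
handles 128 [ 0.488 -0.288  0.09 ] [ 0.552 -0.261  0.142] [ 0.523 -0.274  0.119]
405 [13, 12, 11, 1426, 13, 12, 67, 69, 63, 62, 33, 11, 15, 15, 11, 15, 3, 2]
407 [1426, 11, 7, 14, 39, 40, 69, 63, 64, 67, 30, 46, 60, 13, 11, 12, 2, -2]
409 [-2, 10, 12, 64, 75, 84, 80, 78, 86, 77, 94, 65, 63, 8, 12, 13, -4, 0]
411 [-2, 8, 13, 111, 100, 88, 86, 88, 86, 73, 97, 117, 130, 2, 13, 13, 1, 3]
413 [0, 138, 129, 117, 104, 93, 82, 85, 84, 80, 95, 117, 136, 15, 10, 11, 1, 0]
415 [0, 137, 136, 116, 105, 86, 85, 88, 81, 81, 90, 112, 134, 13, 10, 10, 0, 0]
417 [-1, 140, 132, 115, 103, 90, 67, 75, 81, 63, 7, 110, 130, 137, 15, 10, 0, 2]
419 [-3, 14, 136, 120, 1426, 12, 66, 66, 65, 72, 12, 8, 131, 136, 17, 9, 9, 0]
421 [0, 11, 12, 13, 6, 10, 11, 66, 66, 64, 22, 11, 15, 9, 9, 15, 15, 0]
423 [-1, 6, 15, 11, 12, 11, 15, 66, 63, 69, 30, 11, 11, 11, 11, 14, 15, -3]
```

jog_arm(plan="-0.19 1 0 0 0 0 -1;-0.19 1 0 0 0 0 -1;-0.19 1 0 0 0 0 -1;-0.19 1 0 0 0 0 -1;-0.19 1 0 0 0 0 -1;-0.19 1 0 0 0 0 -1;-0.19 1 0 0 0 0 -1;-0.19 1 0 0 0 0 -1;-0.19 1 0 0 0 0 -1;-0.02 1 0 0 0 0 -1")

```text
time_s: 11.3
tcp_pos: [0.523, -0.2667, 0.2093]
ee_rot: [[0.984, 0.18, -0.003], [0.18, -0.984, 0.001], [-0.003, -0.001, -1.0]]
wrist_force: [0.4, -0.2, 0.2]
gripper_width: 0.997
gripper_force: 0.0
```

jog_arm(plan="0 0.2 0 0 0 1 -1;0 0 0 0 0 1 -1;0 0 0 0 0 1 -1;0 0 0 0 0 1 -1;0 0 0 0 0 1 -1;0 0 0 0 0 1 -1;0 0 0 0 0 1 -1;0 0 0 0 0 1 -1;0 0 0 0 0 1 -1;0 0 0 0 0 1 -1")

```text
time_s: 12.3
tcp_pos: [0.5243, -0.2705, 0.2091]
ee_rot: [[0.343, -0.939, -0.003], [-0.939, -0.343, 0.001], [-0.002, 0.002, -1.0]]
wrist_force: [0.0, 0.0, -0.6]
gripper_width: 0.997
gripper_force: 0.0
```

jog_arm(plan="0 0 0 0 0 1 -1;0 0 0 0 0 1 -1;0 0 0 0 0 1 -1;0 0 0 0 0 0.16 -1;0 0 0 0 0 0 -1;0 0 0 0 0 0 -1;0 0 0 0 0 0 -1;0 0 0 0 0 0 -1;0 0 0 0 0 0 -1;0 0 0 0 0 0 -1")

```text
time_s: 13.3
tcp_pos: [0.5251, -0.2708, 0.2106]
ee_rot: [[-0.085, -0.996, 0.0], [-0.996, 0.085, -0.0], [0.0, -0.0, -1.0]]
wrist_force: [0.6, 0.8, 0.2]
gripper_width: 0.997
gripper_force: 0.0
```

```bash
python3 - <<'E'
from h import *
to(520,-274.5,-94.9,102)
p,d,c=cloud("wrist");X=full(c,d);save("w4",p);np.savez("w4",X=X,p=p)
P=X.reshape(-1,3)
print("strip",rect(X,(.518,-.305),.1,.06,.071))
a=np.radians(-4.9);B=np.array([[np.cos(a),np.sin(a)],[-np.sin(a),np.cos(a)]])
L=(P[:,:2]-[.520,-.2745])@B.T*1000
m0=(abs(L[:,0])<45)&(abs(L[:,1])<25)
for z in range(85,150,10):
    m=m0&(abs(P[:,2]*1000-z)<5)
    if m.sum()>5: print(z,m.sum(),np.round(np.percentile(L[m],[1,50,99],axis=0),1).tolist())
E
```

```text
t 13.3 tcp [ 525.1 -270.8  210.6] yaw -94.9 tilt [ 0.0001 -0.    ] units [0.17 0.19 4.34] turn z 0.0 w 86.8 F [0.6 0.8 0.2] 0.0
strip (3099, array([ 518.4, -304.7,  149.7,   54.9,   84.8]), np.float64(66.5))
85 718 [[-12.4, -12.4], [1.0, -1.6], [15.0, 10.0]]
95 219 [[-17.4, -11.7], [-12.7, -2.3], [19.3, 9.7]]
105 247 [[-21.6, -11.7], [-15.5, -2.8], [23.6, 10.0]]
115 281 [[-24.6, -11.7], [-18.4, -2.6], [26.3, 9.8]]
125 307 [[-27.4, -11.8], [-21.2, -2.7], [29.3, 10.0]]
135 577 [[-30.9, -11.6], [-24.1, -1.5], [32.9, 9.8]]
```

View pics/w4.png

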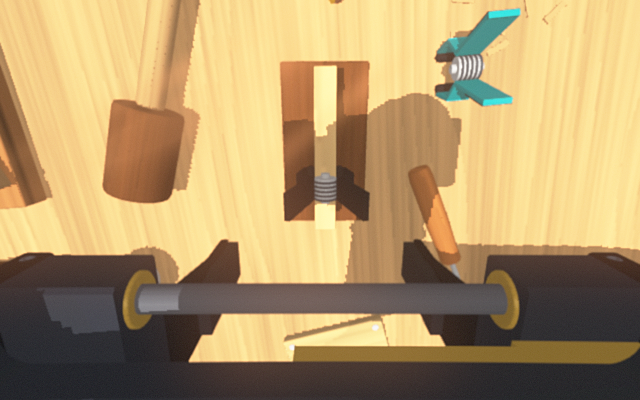

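The black clamp's coil is at (325,187), with its handles symmetric about the tool axis. I'll descend and squeeze.

jog_arm(plan="0.2 0.15 0.2 0 0 0 -1;0 0 0.8 0 0 0 -1;0 0 0.8 0 0 0 -1;0 0 0.8 0 0 0 -1;0 0 0.8 0 0 0 -1;0 0 0.6 0 0 0 -1;0 0 0.25 0 0 0 -1;0 0 0 0 0 0 -1;0 0 0 0 0 0 -1;0 0 0 0 0 0 -1")

```text
time_s: 14.35
tcp_pos: [0.5216, -0.2757, 0.1053]
ee_rot: [[-0.085, -0.996, 0.002], [-0.996, 0.085, -0.001], [0.0, -0.002, -1.0]]
wrist_force: [0.4, 0.4, -1.4]
gripper_width: 1.003
gripper_force: 0.0
```

```bash
python3 - <<'E'
from h import *
to(520.9,-275.5,-94.9,103)
E
```

```text
t 14.35 tcp [ 521.6 -275.7  105.3] yaw -94.9 tilt [ 0.002  -0.0007] units [-0.01  0.03  0.09] turn z 0.0 w 87.3 F [ 0.4  0.4 -1.4] 0.0
```

jog_arm(plan="0 0 0 0 0 0 1;0 0 0 0 0 0 1;0 0 0 0 0 0 1;0 0 0 0 0 0 1;0 0 0 0 0 0 1;0 0 0 0 0 0 1;0 0 0 0 0 0 1;0 0 0 0 0 0 1;0 0 0 0 0 0 1;0 0 0 0 0 0 1")

```text
time_s: 15.35
tcp_pos: [0.5223, -0.2769, 0.1095]
ee_rot: [[-0.083, -0.997, 0.004], [-0.997, 0.083, -0.004], [0.004, -0.004, -1.0]]
wrist_force: [-3.1, 1.8, 20.3]
gripper_width: 0.316
gripper_force: 30.0
```

```bash
python3 - <<'E'
from h import *
to(520.9,-275.5,-94.9,103)
E
```

```text
t 15.35 tcp [ 522.3 -276.9  109.5] yaw -94.7 tilt [ 0.0039 -0.0041] units [-0.05  0.06  0.26] turn z 0.02 w 27.5 F [-3.1  1.8 20.3] 30.0
```

Squeezed to 27.5 mm. Lifting it off.

jog_arm(plan="0 0 -0.2 0 0 0 1;0 0 -0.4 0 0 0 1;0 0 -0.8 0 0 0 1;0 0 -0.8 0 0 0 1;0 0 -0.8 0 0 0 1;0 0 -0.8 0 0 0 1;0 0 -0.8 0 0 0 1;0 0 -0.6 0 0 0 1;0 0 0 0 0 0 1;0 0 0 0 0 0 1")

```text
time_s: 16.35
tcp_pos: [0.5206, -0.2751, 0.2335]
ee_rot: [[-0.085, -0.996, -0.001], [-0.996, 0.085, 0.001], [-0.001, 0.001, -1.0]]
wrist_force: [-0.5, -0.1, -1.7]
gripper_width: 0.317
gripper_force: 30.0
```

```bash
python3 - <<'E'
from h import *
to(537.2,-9,-79.2,250)
p,d,c=cloud("wrist");X=full(c,d);save("w5",p);s=r.sense();np.savez("w5",X=X,p=p,R=s["ee_rot"],t=s["tcp_pos"])
S,D,c=cloud("scene");
save("w5c",np.hstack([p[100:400,120:520],cv2.resize(S[60:210,220:420],(400,300),interpolation=cv2.INTER_CUBIC)]))
E
```

```text
t 16.35 tcp [ 520.6 -275.1  233.5] yaw -94.9 tilt [-0.0009  0.001 ] units [-10.66   0.25  -0.65] turn z -1.96 w 27.5 F [-0.5 -0.1 -1.7] 30.0
```

View pics/w5c.png

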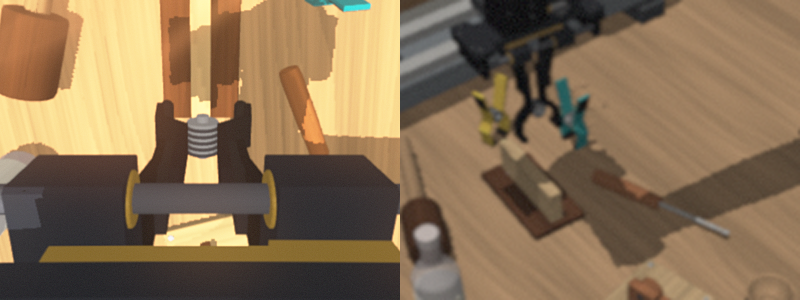

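The clamp hangs in the gripper with its jaws open, coil at about (322,235). Next I'll measure its pose in the hand.

```bash
python3 - <<'E'
import numpy as np
Z=np.load("w5.npz");L=(Z["X"]-Z["t"])@Z["R"]*1000
Q=L[218:256,308:337].reshape(-1,3);print("coil",np.round(np.percentile(Q,[3,50,97],axis=0),1).tolist())
for v in range(205,260,5): print(v,[tuple(int(round(q)) for q in L[v,u]) for u in(285,322,360)])
P=L.reshape(-1,3);m=(abs(P[:,1])<45)&(abs(P[:,0])<30)
for z in(0,10,25,35,45,55,65,75):
    k=m&(abs(P[:,2]-z)<5)
    if k.sum()>5: print(z,k.sum(),np.round(np.percentile(P[k],[1,50,99],axis=0)[:,:2],1).tolist())
E
```

```text
coil [[-10.2, -8.3, 21.6], [1.5, 0.3, 24.0], [10.1, 8.8, 35.7]]
205 [(8, -27, 68), (-22, 1, 166), (8, 28, 67)]
210 [(4, -27, 68), (-27, 1, 167), (4, 28, 68)]
215 [(9, -24, 42), (13, 0, 31), (1, 28, 66)]
220 [(8, -23, 35), (10, 0, 29), (8, 24, 34)]
225 [(5, -23, 35), (8, 0, 25), (5, 24, 33)]
230 [(1, -23, 35), (6, 0, 22), (1, 24, 35)]
235 [(-2, -23, 35), (3, 0, 23), (-2, 25, 35)]
240 [(11, -19, -3), (0, 0, 22), (10, 20, -3)]
245 [(9, -19, -6), (-4, 0, 23), (10, 19, -9)]
250 [(9, -18, -13), (-7, 0, 22), (11, 18, -16)]
255 [(8, -18, -17), (-10, 0, 23), (10, 18, -21)]
0 305 [[-9.7, -22.4], [9.7, -9.2], [10.8, 21.5]]
10 171 [[-10.7, -13.8], [9.5, -9.0], [10.1, 13.7]]
25 1398 [[-11.4, -17.1], [2.1, 0.9], [11.5, 19.4]]
35 941 [[-10.1, -27.9], [4.7, 4.7], [12.4, 31.5]]
45 202 [[-10.7, -30.9], [5.6, -28.3], [9.5, 32.7]]
55 61 [[7.9, -31.9], [9.0, 29.3], [9.3, 34.1]]
65 282 [[-1.2, -32.1], [5.7, 24.7], [10.4, 34.6]]
75 112 [[-2.0, -32.0], [8.6, -21.8], [10.9, 34.2]]
```

jog_arm(plan="-0.5 0.02 0 0 0 0 1;-1 0.02 0 0 0 0 1;-1 0.02 0 0 0 0 1;-1 0.02 0 0 0 0 1;-1 0.02 0 0 0 0 1;-1 0.02 0 0 0 0 1;-1 0.02 0 0 0 0 1;-1 0.02 0 0 0 0 1;-1 0.02 0 0 0 0 1;-1 0.02 0 0 0 0 1")

```text
time_s: 17.45
tcp_pos: [0.5355, -0.0367, 0.2336]
ee_rot: [[-0.085, -0.996, -0.001], [-0.996, 0.085, -0.0], [0.0, 0.001, -1.0]]
wrist_force: [0.8, -0.4, -2.0]
gripper_width: 0.315
gripper_force: 30.0
```

jog_arm(plan="-0.8 0.02 0 0 0 0 1;-0.36 0.02 0 0 0 0 1;0 0 0 0 0 -0.5 1;0 0 0 0 0 -0.5 1;0 0 0 0 0 -0.5 1;0 0 0 0 0 -0.46 1;0 0 0.5 0 0 0 1;0 0 0.5 0 0 0 1;0 0 0 0 0 0 1;0 0 0 0 0 0 1")

```text
time_s: 18.45
tcp_pos: [0.5373, -0.0096, 0.2084]
ee_rot: [[0.187, -0.982, -0.002], [-0.982, -0.187, -0.001], [0.0, 0.002, -1.0]]
wrist_force: [0.2, 0.2, -1.4]
gripper_width: 0.317
gripper_force: 29.8
```

```bash
python3 - <<'E'
from h import *
to(537.2,-9,-79.2,150)
p,d,c=cloud("wrist");X=full(c,d);save("w6",p)
s=r.sense();L=(X-s["tcp_pos"])@s["ee_rot"]*1000
print("both",rect(X,(.537,-.009),.045,.05,.08))
Q=L[218:256,308:337].reshape(-1,3);print("coil",np.round(np.percentile(Q,[3,50,97],axis=0),1).tolist())
E
```

```text
t 18.45 tcp [537.3  -9.6 208.4] yaw -79.2 tilt [-0.0018 -0.0008] units [-0.03 -0.01  2.34] turn z -0.0 w 27.6 F [ 0.2  0.2 -1.4] 29.8
both (1603, array([537.1, -10.3,  61.7,  28.3, -79.3]), np.float64(67.0))
coil [[-10.1, -7.6, 22.8], [1.6, 0.9, 25.3], [10.1, 9.5, 36.7]]
```

View pics/w6.png

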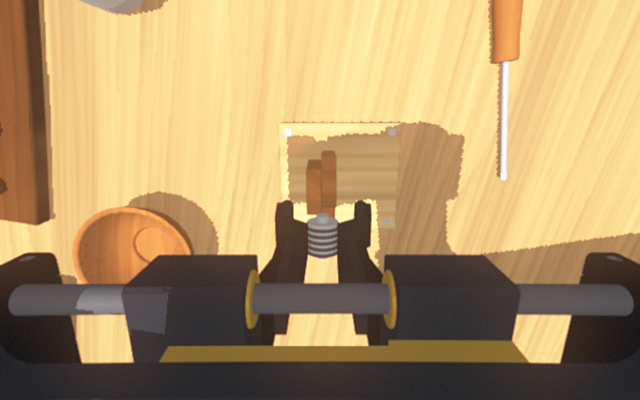

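The clamp's jaws straddle the upright and cheek, which show at about (320,185) and are well centred. I'll descend.

jog_arm(plan="-0.01 -0.02 0.5 0 0 0 1;0 0 0.5 0 0 0 1;0 0 0.5 0 0 0 1;0 0 0.5 0 0 0 1;0 0 0.5 0 0 0 1;0 0 0.4 0 0 0 1;0 0 0.4 0 0 0 1;0 0 0.2 0 0 0 1;0 0 0 0 0 0 1;0 0 0 0 0 0 1")

```text
time_s: 19.5
tcp_pos: [0.5385, -0.009, 0.1221]
ee_rot: [[0.188, -0.982, 0.001], [-0.982, -0.188, -0.0], [0.0, -0.001, -1.0]]
wrist_force: [-0.4, 0.6, -1.1]
gripper_width: 0.317
gripper_force: 30.0
```

```bash
python3 - <<'E'
from h import *
to(537.2,-9.6,-79.2,115)
E
```

```text
t 19.5 tcp [538.5  -9.  122.1] yaw -79.2 tilt [ 0.0008 -0.0001] units [0.01 0.05 0.28] turn z 0.0 w 27.6 F [-0.4  0.6 -1.1] 30.0
```

jog_arm(plan="0 0.02 0.1 0 0 0 1;0 0 0.1 0 0 0 1;0 0 0.06 0 0 0 1;0 0 0 0 0 0 1;0 0 0 0 0 0 1;0 0 0 0 0 0 1;0 0 0 0 0 0 1;0 0 0 0 0 0 1;0 0 0 0 0 0 1;0 0 0 0 0 0 1")

```text
time_s: 20.5
tcp_pos: [0.5378, -0.0091, 0.1157]
ee_rot: [[0.188, -0.982, 0.0], [-0.982, -0.188, -0.0], [0.0, -0.0, -1.0]]
wrist_force: [-2.1, -0.1, 5.8]
gripper_width: 0.315
gripper_force: 30.0
```

```bash
python3 - <<'E'
from h import *
to(537.2,-9.6,-79.2,114)
E
```

```text
t 20.5 tcp [537.8  -9.1 115.7] yaw -79.2 tilt [ 0.0005 -0.    ] units [0.01 0.03 0.07] turn z 0.0 w 27.4 F [-2.1 -0.1  5.8] 30.0
```

Throat contact felt. Releasing and retreating.

jog_arm(plan="0 0 0 0 0 0 0;0 0 0 0 0 0 -0.3;0 0 0 0 0 0 -0.6;0 0 0 0 0 0 -1;0 0 0 0 0 0 -1;0 0 0 0 0 0 -1;0 0 0 0 0 0 -1;0 0 0 0 0 0 -1;0 0 0 0 0 0 -1;0 0 0 0 0 0 -1")

```text
time_s: 21.5
tcp_pos: [0.5376, -0.0092, 0.1153]
ee_rot: [[0.187, -0.982, 0.0], [-0.982, -0.187, -0.0], [0.0, -0.0, -1.0]]
wrist_force: [-0.1, 0.9, -0.6]
gripper_width: 0.993
gripper_force: 0.0
```

jog_arm(plan="0 0 -0.3 0 0 0 -1;0 0 -0.6 0 0 0 -1;0 0 -1 0 0 0 -1;0 0 -1 0 0 0 -1;0 0 -1 0 0 0 -1;0 0 -1 0 0 0 -1;0 0 -0.6 0 0 0 -1;0 0 0 0 0 0 -1;0 0 0 0 0 0 -1;0 0 0 0 0 0 -1")

```text
time_s: 22.5
tcp_pos: [0.5368, -0.0092, 0.2516]
ee_rot: [[0.187, -0.982, -0.002], [-0.982, -0.187, -0.0], [-0.0, 0.002, -1.0]]
wrist_force: [-0.4, 0.7, -0.1]
gripper_width: 1.004
gripper_force: 0.0
```

```bash
python3 - <<'E'
from h import *
to(537.2,-9.6,-79.2,114)
p,d,c=cloud("wrist");X=full(c,d)
S,D,c=cloud("scene");
save("w7c",np.hstack([p[100:400,120:520],cv2.resize(S[150:250,285:419],(400,300),interpolation=cv2.INTER_CUBIC)]))
P=X.reshape(-1,3);a=np.radians(10.7);B=np.array([[np.cos(a),np.sin(a)],[-np.sin(a),np.cos(a)]])
L=(P[:,:2]-[.5371,-.0097])@B.T*1000
m0=(abs(L[:,0])<45)&(abs(L[:,1])<35)
for z in(55,72,80,90,100,110,120,130,140,150):
    m=m0&(abs(P[:,2]*1000-z)<4)
    if m.sum()>5: print(z,m.sum(),np.round(np.percentile(L[m],[1,50,99],axis=0),1).tolist())
E
```

```text
t 22.5 tcp [536.8  -9.2 251.6] yaw -79.2 tilt [-0.0024 -0.0002] units [ 0.02 -0.03  5.5 ] turn z -0.0 w 87.4 F [-0.4  0.7 -0.1] 0.0
55 310 [[-23.6, -31.2], [-7.2, -20.1], [23.3, 31.5]]
72 362 [[-28.2, -22.0], [6.6, -10.0], [28.9, 20.6]]
80 93 [[-24.7, -11.9], [-5.8, -6.8], [25.2, -0.0]]
90 311 [[-15.7, -11.9], [1.4, -0.2], [15.2, 15.3]]
100 125 [[-14.7, -9.6], [0.4, 1.6], [15.5, 11.5]]
110 102 [[-17.2, -9.6], [14.5, -0.9], [19.1, 11.1]]
120 124 [[-20.1, -9.9], [16.2, -1.5], [22.2, 11.1]]
130 136 [[-21.6, -10.1], [-16.5, -1.6], [24.5, 11.5]]
140 149 [[-24.1, -10.3], [20.5, -2.5], [26.2, 11.5]]
150 312 [[-25.4, -10.2], [-20.5, -0.0], [27.5, 11.5]]
```

View pics/w7c.png

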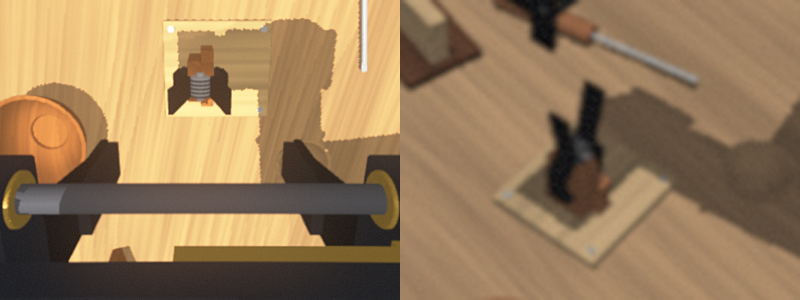

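The clamp sits upright and centred over cheek and upright, pivot about 72 mm above the base, and the fingers are clear. Handing in.

```bash
python3 -c "
from station import r
print(r.finish_job())"
```

```text
the job is handed in; nothing more can be done
None
```

I stood the round-headed cheek against the upright and clipped the black clamp over the middle of both, then handed the job in at about 22.5 s; `finish_job()` returned no verdict, and I had no direct measure of the clamp's grip force.

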